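# Unstack the mixed straps onto their stock piles

## Task

Four drilled metal straps came to the laser welding bench in one criss-cross stack on timber bearers: take the stack apart and lay each strap flat on the stock pile of its own metal (steel, aluminium, brass, copper), centred on the pile and lined up with it. Do not shift or knock over the loose tube section and the red magnet that stand among the piles.

Things in the scene. Friction and masses are not known exactly. Their poses are not given: they have to be found in the camera images.
- steel_strap (a point): dark grey (mill-scale black) steel strap with two large holes: loose flat bar 120 long (its x), 25 wide (y), 12 thick (z up), 0.08 to 0.42 kg; point at its centre, half-way up. Starts in the bottom layer, on two timber bearers 25 high with 50 clear between them under its middle; the other strap of its layer lies parallel beside it, 64 away centre to centre (39 clear).
- aluminium_strap (a point): pale silver aluminium strap with four holes in a row: loose flat bar 120 long (its x), 25 wide (y), 12 thick (z up), 0.08 to 0.42 kg; point at its centre, half-way up. Starts in the bottom layer, on two timber bearers 25 high with 50 clear between them under its middle; the other strap of its layer lies parallel beside it, 64 away centre to centre (39 clear).
- brass_strap (a point): yellow brass strap with three holes in a row: loose flat bar 120 long (its x), 25 wide (y), 12 thick (z up), 0.08 to 0.42 kg; point at its centre, half-way up. Starts in the top layer, across the two bottom straps, its middle over the gap between them; the other strap of its layer lies parallel beside it, 64 away centre to centre (39 clear).
- copper_strap (a point): red-brown copper strap with eight small holes: loose flat bar 120 long (its x), 25 wide (y), 12 thick (z up), 0.08 to 0.42 kg; point at its centre, half-way up. Starts in the top layer, across the two bottom straps, its middle over the gap between them; the other strap of its layer lies parallel beside it, 64 away centre to centre (39 clear).
- steel_pile (a point): stock pile of 4 such steel straps laid flush on each other, 48 mm high and fixed; this point is the centre of its top face, x along its 120 mm length, y along its 25 mm width, z up. End for end makes no difference.
- aluminium_pile (a point): stock pile of 3 such aluminium straps laid flush on each other, 36 mm high and fixed; this point is the centre of its top face, x along its 120 mm length, y along its 25 mm width, z up. End for end makes no difference.
- brass_pile (a point): stock pile of 3 such brass straps laid flush on each other, 36 mm high and fixed; this point is the centre of its top face, x along its 120 mm length, y along its 25 mm width, z up. End for end makes no difference.
- copper_pile (a point): stock pile of 2 such copper straps laid flush on each other, 24 mm high and fixed; this point is the centre of its top face, x along its 120 mm length, y along its 25 mm width, z up. End for end makes no difference.
- tube_mid (a point): loose upright stainless tube section, 60 outer diameter, 70 high, a bystander; this point is its centre, half-way up. Nothing else among the piles is taller.
- magnet_mid (a point): loose red triangular welding magnet lying flat, about 95 by 57 and 15 thick, a bystander; this point is at its middle, half-way up
Not all that is in view belongs to the job. What is shaped like the part that bears brass_strap but green or turquoise is not meant.

How it is judged (in metres and radians):
At the end, for the whole second after the job is handed in: Each of the four straps lies flat (within 0.08 rad) and at rest directly on top of the pile of its own metal, its centre within 10 mm of the pile's centre and its length within 0.17 rad of the pile's, either end first (horizontal distance between steel_strap and steel_pile below 0.01 m and z of steel_strap in the frame of steel_pile between 0.003 and 0.01 m and angle between the x axis of steel_strap and the x axis of steel_pile, either way round below 0.17 rad and angle between each of steel_strap, aluminium_strap, brass_strap, copper_strap's own z axis and vertical below 0.08 rad and linear speed of each of strap_steel, strap_aluminium, strap_brass, strap_copper below 0.02 m/s and horizontal distance between aluminium_strap and aluminium_pile below 0.01 m and z of aluminium_strap in the frame of aluminium_pile between 0.003 and 0.01 m and angle between the x axis of aluminium_strap and the x axis of aluminium_pile, either way round below 0.17 rad and horizontal distance between brass_strap and brass_pile below 0.01 m and z of brass_strap in the frame of brass_pile between 0.003 and 0.01 m and angle between the x axis of brass_strap and the x axis of brass_pile, either way round below 0.17 rad and horizontal distance between copper_strap and copper_pile below 0.01 m and z of copper_strap in the frame of copper_pile between 0.003 and 0.01 m and angle between the x axis of copper_strap and the x axis of copper_pile, either way round below 0.17 rad); the robot touches nothing.
It fails at once if the tube section is shifted by more than 20 mm or knocked over (distance of tube_mid from where it was at the start of the episode above 0.02 m or angle between tube_mid's own z axis and vertical above 0.4 rad).
It fails at once if the red magnet is shifted by more than 20 mm (distance of magnet_mid from where it was at the start of the episode above 0.02 m).
It also fails if it takes over 109 s, if anything falls off the work surface, if the arm or the gripper's body presses on something with over 40 N, if the wrist force passes 120 N, or if a joint passes its speed limit or range.

## Robot

A 6-joint arm with a two-finger parallel gripper is mounted at the origin on the work surface. World frame = base frame: x ahead of the robot, y to its left, z up, the work surface at z = 0. Lengths are in m, angles in degrees, forces in N, time in s.
With the tool pointing down it reaches from about 0.325 to 1 m from the base axis. Payload 5.1 kg.
Tool frame: the origin (TCP) lies at the very end of the fingers, on their centre line; the grasp point (between the pads) lies manip.tcp_to_grasp behind it (manip.tcp_to_grasp is the distance from the TCP to the grasp point, in m); z points along the fingers, y is the line along which they close (so a half turn about z gives the same grasp; the last joint's range is limited). The gripper opens to 85 mm and grips with 20 to 120 N. Pads are 22 mm wide; open, the fingers measure 114 mm over their backs; the gripper's body (76 mm by 85 mm) begins 54 mm behind the grasp point. The pads swing forward as they close: fully open they stand 13 mm farther back than shut.
Start: joints at [62.017, 7.093, 94.555, -0, 78.352, -4.733], TCP at [0.257, 0.597, 0.231] pointing down, gripper open.
Joint ranges: [-149.61, 149.61], [-58.7, 133.49], [1.44, 155.28], [-77.14, 257.14], [18.33, 153.61], [-166.67, 166.67]. Speed limits (degrees/s): [147.25, 147.25, 180, 180, 180, 180].

## Interface

Orientations are given as [roll, pitch, yaw] about the fixed x, y, z axes, in that order (R = Rz(yaw) Ry(pitch) Rx(roll)).
In Python, from cell import manip gives the robot as it stands.
- The arm moves only by the shell command python3 -m creep 'ROWS'. ROWS is JSON, a list of rows, each an object with "dp": the shift along the tool's x, y, z as a fraction of full scale, a list of three; "angular": the turn, a rotation vector about the tool's x, y, z as a fraction of full scale, a list of three; "grip": the opening, from 0 (shut) to 1 (fully open). In form: [{"dp": [tx, ty, tz], "angular": [wx, wy, wz], "grip": grip}, ...]. A call has 1 to 12 rows; each row is the pose to reach, as a shift and turn from the pose commanded when the call began, along the tool's axes at that moment; what a row does not reach only later rows make up. Full scale, the value 1, is 0.4 m for a shift and 30 degrees for a turn. A row lasts 1/8 s, in which the tool goes at most 62.5 mm and 10.7 degrees, less where a joint would pass 70% of its speed; a pose out of reach is approached as far as the arm can. A call with a number of a shift or a turn outside -1 to 1 is refused whole. A call with a gripper value outside its range is refused whole. The fingers move at their own pace and stop on an object; the grip force is fixed at half the most. Time passes only in rows, so rows that repeat a pose let the fingers close. It gives the time, the measured TCP pose, the force, the opening and the grip force at its end, in the units of the state.
- manip.state(): the state, without advancing time (a new reading comes with each control period).
- manip.get_image(name): name is "scene" or "top" or "wrist"; returns a dict with "img" (480x640x3 uint8, red, green, blue), "depth" (480x640 float32, m along the optical axis (not along the pixel's ray), 0 where there is no reading), "intrinsics" (3x3 intrinsics, pixels), "cam_to_world" (4x4, takes a point from camera to world coordinates). Camera axes: x right, y down, z forward; pixel columns grow to the right and rows downward; lengths in m; the calibration is good to about 2 mm. A picture is of the moment at which its call begins.
- manip.hand_in(): hands the job in; it is judged then, once.
The state is a dict: "clock": time; "joints": joint angles; "qd": joint speeds; "joint_efforts": joint torques, N m; "tool_pos": TCP position; "ee_rot": TCP orientation; "wrist_force": force on the tool from outside, world axes, zero at the start; "ft_torque": the same for the moment, N m; "finger_gap": finger opening in m; "finger_force": force on a finger pad.
Only numpy, scipy, OpenCV 4.12 (cv2) and the standard library are available. Lean on these libraries where they do the work, as an engineer would, in place of code of your own. Each camera call takes 0.05 s, during which the arm holds its last target. There are 200 camera calls.

## Working session

There is one attempt and no reset: what is moved stays moved. The work goes in short steps, Python scripts to look and compute and a shell command to move; the robot and the scene stay as the last step left them, time stands still between calls to the robot, and variables do not carry over. Pictures are saved under pics/ and viewed, at most 14 in all, crops included, and the job is handed in when it is done.

```bash
ls; mkdir -p pics
python3 - <<'E'
from cell import manip
import cv2,numpy as np
print(manip.state(), manip.tcp_to_grasp)
for n in ("top","scene"):
    d=manip.get_image(n); np.savez(f"pics/{n}0.npz",**d)
    cv2.imwrite(f"pics/{n}0.png",d["img"][:,:,::-1]); print(n,d["intrinsics"],d["cam_to_world"])
E
```

```text
pics
{'clock': 0.0, 'joints': array([ 6.20165420e+01,  7.13445996e+00,  9.46345266e+01, -7.09898402e-04,
        7.83520322e+01, -4.73332546e+00]), 'qd': array([ 0.0082367 , -0.04194288,  0.06408562, -0.00737675, -0.05097657,
       -0.08732818]), 'joint_efforts': array([-2.62426038e-04, -4.23625052e+01, -3.65446293e+01, -9.81253197e-05,
        6.99285811e-03, -1.25284939e-05]), 'tool_pos': array([0.25633197, 0.5966521 , 0.23003755]), 'ee_rot': array([-1.79879337e+02, -9.29362912e-03,  1.56750002e+02]), 'wrist_force': array([ 0.80903009,  0.44288995, -1.04986695]), 'ft_torque': array([ 0.03848069, -0.00573538,  0.00502758]), 'finger_force': 0.0, 'finger_gap': 0.08524198598842549} 0.0187
top [[477.58974413   0.         309.00918369]
 [  0.         477.58974413 234.72912428]
 [  0.           0.           1.        ]] [[ 0.01454935 -0.98855643  0.15014829  0.30264805]
 [-0.99989354 -0.01455108  0.00108713 -0.00769021]
 [ 0.00111013 -0.15014812 -0.98866289  1.01515943]
 [ 0.          0.          0.          1.        ]]
scene [[493.95487707   0.         315.98896971]
 [  0.         493.95487707 244.19653766]
 [  0.           0.           1.        ]] [[ 0.65496102  0.64216163 -0.39831459  0.89177964]
 [ 0.75562167 -0.56204586  0.33636341 -0.34624146]
 [-0.00787138 -0.52128006 -0.85334937  0.99176706]
 [ 0.          0.          0.          1.        ]]
```

View pics/top0.png

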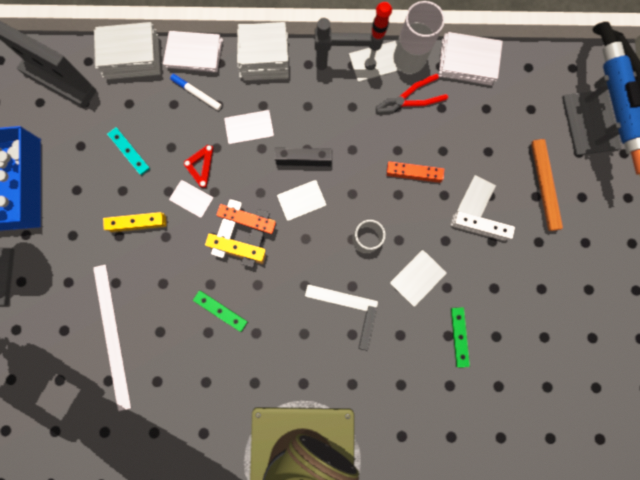

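View pics/scene0.png

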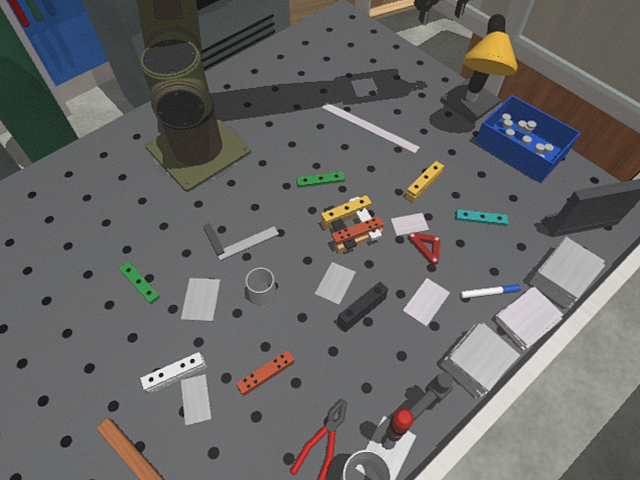

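The top view shows the stack with brass (235,248) and copper (245,218) above aluminium (227,228) and steel (257,230). The piles are brass (135,221), steel (303,157), copper (415,171) and aluminium (484,227). The tube is at (370,236) and the magnet at (201,166).

```bash
cat > h.py <<'E'
import numpy as np,cv2
def cloud(d):
    Z=d["depth"];K=d["intrinsics"];v,u=np.indices(Z.shape)
    P=np.stack([(u-K[0,2])/K[0,0]*Z,(v-K[1,2])/K[1,1]*Z,Z],-1)
    T=d["cam_to_world"];W=P@T[:3,:3].T+T[:3,3];W[Z==0]=np.nan;return W
def fit(W,c,h,zlo,zhi,mask=None):
    "rect of points within h of c (world xy) between heights; returns centre, size, angle of long axis, zmed"
    m=(np.hypot(W[...,0]-c[0],W[...,1]-c[1])<h)&(W[...,2]>zlo)&(W[...,2]<zhi)
    if mask is not None:m&=mask
    q=W[m]
    if len(q)<20:return None
    (x,y),(a,b),t=cv2.minAreaRect((q[:,:2]*1000).astype(np.float32))
    if a<b:a,b,t=b,a,t+90
    t=(t+90)%180-90
    return np.round([x/1000,y/1000,a,b,t,np.median(q[:,2]),len(q)],4)
E
python3 - <<'E'
from h import *
d=dict(np.load("pics/top0.npz"));W=cloud(d);s=dict(np.load("pics/scene0.npz"));V=cloud(s)
hsv=cv2.cvtColor(d["img"],cv2.COLOR_RGB2HSV)
for n,(u,v),r in [("brassP",(135,221),.08),("steelP",(303,155),.08),("copP",(415,171),.08),("alP",(484,227),.075),("brass",(235,248),.07),("copper",(245,218),.07),("al",(227,228),.08),("steel",(257,232),.07),("tube",(370,236),.06),("mag",(201,166),.07)]:
    c=np.nanmedian(W[v-4:v+5,u-4:u+5].reshape(-1,3),0)
    z=c[2]; 
    if n=="tube": z=.07
    print(n,c.round(3),hsv[v+2,u-2],fit(W,c,r,z-.006,z+.008),fit(V,c,r,z-.006,z+.008))
E
```

```text
brassP [0.475 0.356 0.037] [ 24 208 242] [ 4.760000e-01  3.606000e-01  1.213808e+02  2.596510e+01 -8.304240e+01
  3.690000e-02  7.270000e+02] [ 4.773000e-01  3.596000e-01  1.232842e+02  2.660180e+01 -8.303980e+01
  3.710000e-02  4.260000e+02]
steelP [0.619 0.008 0.049] [  7  20 115] [6.216000e-01 8.700000e-03 1.184761e+02 2.620980e+01 8.945010e+01
 4.870000e-02 6.880000e+02] [6.222000e-01 6.500000e-03 1.206901e+02 2.583760e+01 8.930220e+01
 4.910000e-02 6.750000e+02]
copP [ 0.594 -0.231  0.025] [ 10 198 249] [ 5.970000e-01 -2.333000e-01  1.207536e+02  2.703930e+01  8.291590e+01
  2.440000e-02  6.730000e+02] [ 5.97000e-01 -2.34800e-01  1.20158e+02  2.67899e+01  8.32416e+01
  2.52000e-02  8.02000e+02]
alP [ 0.473 -0.371  0.036] [ 17   7 252] [ 4.783000e-01 -3.725000e-01  1.206007e+02  2.660890e+01  7.477760e+01
  3.640000e-02  7.200000e+02] [ 4.782000e-01 -3.739000e-01  1.202433e+02  2.768480e+01  7.553700e+01
  3.730000e-02  8.480000e+02]
brass [0.42  0.144 0.05 ] [ 28 189 255] [4.489000e-01 1.368000e-01 1.203922e+02 7.917270e+01 7.532990e+01
 4.980000e-02 9.880000e+02] [4.488000e-01 
[... 545 characters left out ...]
2]
steel [0.455 0.101 0.038] [ 15  25 123] [ 4.513000e-01  1.232000e-01  1.183408e+02  1.004072e+02 -1.847480e+01
  3.800000e-02  6.360000e+02] [ 4.520000e-01  1.223000e-01  1.192738e+02  1.017060e+02 -1.823370e+01
  3.890000e-02  5.030000e+02]
tube [ 0.456 -0.138  0.001] [ 14  23 123] [ 4.49200e-01 -1.29700e-01  5.86222e+01  5.82639e+01  8.76171e+01
  7.00000e-02  1.55000e+02] [ 4.50000e-01 -1.31400e-01  5.99261e+01  5.90288e+01 -6.35005e+01
  7.01000e-02  1.90000e+02]
mag [0.604 0.233 0.002] [ 13  25 124] [6.043000e-01 2.333000e-01 1.393475e+02 1.385207e+02 1.124800e+00
 1.100000e-03 2.473000e+03] [6.043000e-01 2.329000e-01 1.391315e+02 1.380666e+02 5.650710e+01
 1.600000e-03 1.924000e+03]
```

Run:
```python
from h import *
for f in("top","scene"):
    d=dict(np.load(f"pics/{f}0.npz"));W=cloud(d);c=np.array([.453,.133])
    A=74;B=-17
    for n,ang,lo,hi in(("top",A,.045,.055),("bot",B,.033,.0415)):
        t=np.radians(ang+90);s=(W[...,:2]-c)@[np.cos(t),np.sin(t)]
        for sg in(1,-1):
            print(f,n,sg,fit(W,c,.09,lo,hi,(s*sg>.012)&(s*sg<.06)).tolist())
    hsv=cv2.cvtColor(d["img"],cv2.COLOR_RGB2HSV)
    m=((hsv[...,0]<8)|(hsv[...,0]>172))&(hsv[...,1]>150)
    print(fit(W,(.60,.22),.1,.01,.02,m), fit(W,(.60,.22),.1,.005,.1).tolist())
```

```text
top top 1 [0.4227, 0.1437, 120.3677, 24.9503, 75.2787, 0.0498, 726.0]
top top -1 [0.4821, 0.1234, 120.0316, 25.4604, 72.5398, 0.0498, 710.0]
top bot 1 [0.4647, 0.1679, 120.0862, 37.0516, -13.8965, 0.0378, 400.0]
top bot -1 [0.4415, 0.0952, 120.0634, 43.4648, -15.1534, 0.0376, 401.0]
[ 6.04200e-01  2.37700e-01  9.05223e+01  5.34468e+01 -6.34400e+00
  1.55000e-02  4.99000e+02] [0.5994, 0.2186, 187.6032, 181.7897, 68.9533, 0.015, 728.0]
scene top 1 [0.4239, 0.1422, 120.8731, 28.2544, 75.9677, 0.0502, 503.0]
scene top -1 [0.4827, 0.1215, 120.1689, 28.7664, 71.6806, 0.0503, 544.0]
scene bot 1 [0.4643, 0.1648, 121.7695, 37.7881, -14.4688, 0.0383, 248.0]
scene bot -1 [0.4428, 0.0959, 120.4971, 46.4433, -13.576, 0.0384, 258.0]
[ 6.07700e-01  2.36400e-01  8.92129e+01  5.46411e+01 -5.90100e+00
  1.60000e-02  3.55000e+02] [0.5974, 0.2161, 188.9617, 186.583, -32.0245, 0.0149, 722.0]
```

```bash
cat >> h.py <<'E'
from scipy.spatial.transform import Rotation as Ro
def plan(x,y,z,yaw,n=1):
    "split the way from the measured pose into n calls; print dp and angular fractions for each"
    from cell import manip
    s=manip.state();p=np.array(s["tool_pos"]);R=Ro.from_euler("xyz",s["ee_rot"],degrees=True)
    y0=s["ee_rot"][2];dy=(yaw-y0+180)%360-180;p0=p.copy();g=np.array([x,y,z])
    for k in range(1,n+1):
        q=p0+(g-p0)*k/n;Q=Ro.from_euler("xyz",[180,0,y0+dy*k/n],degrees=True)
        print("dp",(R.inv().apply(q-p)/.4).round(4).tolist(),"ang",((R.inv()*Q).as_rotvec(degrees=True)/30).round(3).tolist())
        p,R=q,Q
    print("clock",s["clock"],"pos",p0.round(4),s["ee_rot"].round(2),"gap",round(s["finger_gap"],4),"F",s["wrist_force"].round(1),"ff",round(s["finger_force"],1))
E
python3 -c "
from h import *
plan(.423,.143,.13,74.3,3)"
```

```text
dp [-0.2769, -0.2924, 0.084] ang [-0.004, 0.001, 0.916]
dp [-0.3806, -0.1318, 0.0834] ang [-0.0, -0.0, 0.916]
dp [-0.3985, 0.0588, 0.0834] ang [0.0, -0.0, 0.916]
clock 0.1 pos [0.2563 0.5967 0.2301] [-1.7989e+02 -1.0000e-02  1.5675e+02] gap 0.0855 F [ 0.4  0.2 -0.3] ff 0.0
```

```bash
python3 -m creep '[{"dp":[-0.277,-0.292,0.084],"angular":[-0.004,0,0.916],"grip":0.55},{"dp":[-0.277,-0.292,0.084],"angular":[-0.004,0,0.916],"grip":0.55},{"dp":[-0.277,-0.292,0.084],"angular":[-0.004,0,0.916],"grip":0.55},{"dp":[-0.277,-0.292,0.084],"angular":[-0.004,0,0.916],"grip":0.55}]'
python3 -m creep '[{"dp":[-0.381,-0.132,0.083],"angular":[0,0,0.916],"grip":0.55},{"dp":[-0.381,-0.132,0.083],"angular":[0,0,0.916],"grip":0.55},{"dp":[-0.381,-0.132,0.083],"angular":[0,0,0.916],"grip":0.55},{"dp":[-0.381,-0.132,0.083],"angular":[0,0,0.916],"grip":0.55}]'
python3 -m creep '[{"dp":[-0.398,0.059,0.083],"angular":[0,0,0.916],"grip":0.55},{"dp":[-0.398,0.059,0.083],"angular":[0,0,0.916],"grip":0.55},{"dp":[-0.398,0.059,0.083],"angular":[0,0,0.916],"grip":0.55},{"dp":[-0.398,0.059,0.083],"angular":[0,0,0.916],"grip":0.55},{"dp":[-0.398,0.059,0.083],"angular":[0,0,0.916],"grip":0.55}]'
python3 -c "
from h import *
plan(.423,.143,.031,74.3,1)"
```

```text
clock: 0.6
tool_pos: [0.3124, 0.4436, 0.1962]
ee_rot: [-180.0, 0.0, 129.1]
wrist_force: [0.1, 0.0, 0.2]
finger_gap: 0.0472
finger_force: 0.0
clock: 1.1
tool_pos: [0.3682, 0.2935, 0.1637]
ee_rot: [180.0, -0.1, 101.7]
wrist_force: [-0.8, 0.1, 0.2]
finger_gap: 0.0471
finger_force: 0.0
clock: 1.72
tool_pos: [0.424, 0.145, 0.1315]
ee_rot: [179.9, -0.2, 74.4]
wrist_force: [-0.1, 0.0, -0.5]
finger_gap: 0.0466
finger_force: 0.0
dp [-0.0062, -0.0013, 0.2512] ang [0.002, -0.005, 0.004]
clock 1.725 pos [0.424  0.145  0.1315] [ 1.7994e+02 -1.6000e-01  7.4430e+01] gap 0.0466 F [-0.1  0.  -0.5] ff 0.0
```

```bash
python3 -m creep '[{"dp":[-0.006,-0.001,0.15],"angular":[0,0,0],"grip":0.55},{"dp":[-0.006,-0.001,0.22],"angular":[0,0,0],"grip":0.55},{"dp":[-0.006,-0.001,0.251],"angular":[0,0,0],"grip":0.55},{"dp":[-0.006,-0.001,0.251],"angular":[0,0,0],"grip":0.55},{"dp":[-0.006,-0.001,0.251],"angular":[0,0,0],"grip":0},{"dp":[-0.006,-0.001,0.251],"angular":[0,0,0],"grip":0},{"dp":[-0.006,-0.001,0.251],"angular":[0,0,0],"grip":0},{"dp":[-0.006,-0.001,0.251],"angular":[0,0,0],"grip":0},{"dp":[-0.006,-0.001,0.251],"angular":[0,0,0],"grip":0}]'
python3 -c "
from h import *
plan(.423,.143,.14,74.3,1)"
```

```text
clock: 2.85
tool_pos: [0.4243, 0.1424, 0.0326]
ee_rot: [179.8, -0.2, 74.3]
wrist_force: [-1.2, 2.0, 6.2]
finger_gap: 0.0235
finger_force: 60.2
dp [0.0017, -0.0025, -0.2686] ang [0.007, -0.008, -0.0]
clock 2.85 pos [0.4243 0.1424 0.0326] [179.79  -0.25  74.3 ] gap 0.0235 F [-1.2  2.   6.2] ff 60.2
```

```bash
python3 -m creep '[{"dp":[0,0,-0.05],"angular":[0,0,0],"grip":0},{"dp":[0,0,-0.15],"angular":[0,0,0],"grip":0},{"dp":[0,0,-0.27],"angular":[0,0,0],"grip":0},{"dp":[0,0,-0.27],"angular":[0,0,0],"grip":0}]'
python3 -c "
from h import *
plan(.477,.360,.10,97,1)"
```

```text
clock: 3.35
tool_pos: [0.4253, 0.142, 0.1429]
ee_rot: [179.5, -0.3, 74.3]
wrist_force: [0.5, 0.3, -3.0]
finger_gap: 0.0236
finger_force: 59.7
dp [0.5589, -0.024, 0.1103] ang [0.019, -0.008, -0.757]
clock 3.35 pos [0.4253 0.142  0.1429] [179.49  -0.34  74.3 ] gap 0.0236 F [ 0.5  0.3 -3. ] ff 59.7
```

```bash
python3 -m creep '[{"dp":[0.14,-0.006,0.03],"angular":[0.019,-0.008,-0.19],"grip":0},{"dp":[0.28,-0.012,0.06],"angular":[0.019,-0.008,-0.38],"grip":0},{"dp":[0.42,-0.018,0.08],"angular":[0.019,-0.008,-0.57],"grip":0},{"dp":[0.559,-0.024,0.11],"angular":[0.019,-0.008,-0.757],"grip":0},{"dp":[0.559,-0.024,0.11],"angular":[0.019,-0.008,-0.757],"grip":0},{"dp":[0.559,-0.024,0.11],"angular":[0.019,-0.008,-0.757],"grip":0}]'
python3 - <<'E'
from h import *
from cell import manip
plan(.477,.360,.033,97,1)
d=manip.get_image("top");W=cloud(d)
i=d["img"][170:300,60:300];cv2.imwrite("pics/a1.png",cv2.resize(i,None,fx=3,fy=3)[:,:,::-1])
for f,W in(("t",W),("s",cloud(manip.get_image("scene")))):
  c=np.array([.453,.133]);t=np.radians(73);s=(W[...,:2]-c)@[np.cos(t),np.sin(t)]
  for sg in(1,-1): print(f,fit(W,c,.1,.0335,.0415,(s*sg>.012)&(s*sg<.055)).tolist())
  print(fit(W,(.482,.123),.075,.045,.055).tolist())
E
```

```text
clock: 4.1
tool_pos: [0.4724, 0.3586, 0.0924]
ee_rot: [-179.3, 0.2, 97.0]
wrist_force: [-0.2, 0.2, -4.5]
finger_gap: 0.0236
finger_force: 59.8
dp [0.0024, 0.0138, 0.1484] ang [-0.025, 0.006, 0.001]
clock 4.1 pos [0.4724 0.3586 0.0924] [-1.7926e+02  1.7000e-01  9.7030e+01] gap 0.0236 F [-0.2  0.2 -4.5] ff 59.8
t [0.464, 0.1659, 119.7569, 27.9143, -16.0467, 0.0379, 540.0]
t [0.4426, 0.0996, 120.0291, 34.7055, -15.602, 0.0379, 538.0]
[0.4823, 0.1235, 119.6925, 25.568, 72.3753, 0.0499, 706.0]
s [0.4654, 0.1638, 120.2179, 34.9858, -12.6915, 0.0382, 349.0]
s [0.443, 0.0976, 122.8584, 39.2234, -13.5749, 0.0384, 365.0]
[0.4827, 0.122, 120.7473, 28.8148, 72.5351, 0.0502, 538.0]
```

View pics/a1.png

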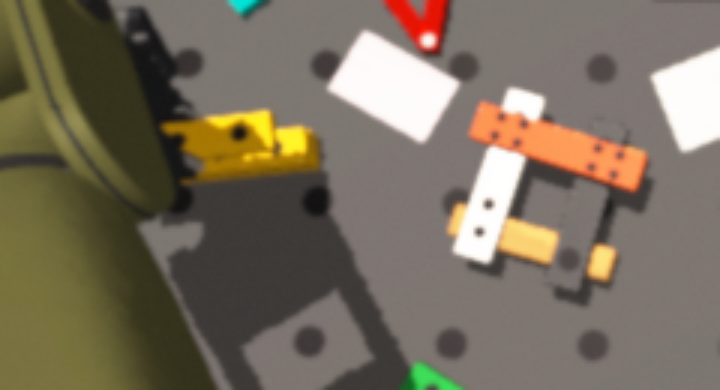

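```bash
python3 -m creep '[{"dp":[0.002,0.013,0],"angular":[-0.018,0.004,0],"grip":0},{"dp":[0.002,0.013,0.06],"angular":[-0.018,0.004,0],"grip":0},{"dp":[0.002,0.013,0.11],"angular":[-0.018,0.004,0],"grip":0},{"dp":[0.002,0.013,0.138],"angular":[-0.018,0.004,0],"grip":0},{"dp":[0.002,0.013,0.138],"angular":[-0.018,0.004,0],"grip":0},{"dp":[0.002,0.013,0.138],"angular":[-0.018,0.004,0],"grip":0}]'
python3 -c "
from h import *
plan(.477,.360,.032,97,1)"
```

```text
clock: 4.95
tool_pos: [0.479, 0.3612, 0.0405]
ee_rot: [179.9, -0.1, 97.0]
wrist_force: [-0.8, -0.1, -3.7]
finger_gap: 0.0234
finger_force: 59.7
dp [-0.0024, -0.0053, 0.0211] ang [0.003, -0.004, 0.0]
clock 4.95 pos [0.479  0.3612 0.0405] [ 1.7991e+02 -1.2000e-01  9.7010e+01] gap 0.0234 F [-0.8 -0.1 -3.7] ff 59.7
```

```bash
python3 -m creep '[{"dp":[-0.002,-0.004,0.01],"angular":[0,0,0],"grip":0},{"dp":[-0.002,-0.004,0.017],"angular":[0,0,0],"grip":0},{"dp":[-0.002,-0.004,0.017],"angular":[0,0,0],"grip":0}]'
python3 -c "
from h import *
plan(.477,.360,.032,97,1)"
```

```text
clock: 5.32
tool_pos: [0.4777, 0.3603, 0.0338]
ee_rot: [179.9, -0.1, 97.0]
wrist_force: [0.5, -1.0, -0.5]
finger_gap: 0.0233
finger_force: 61.0
dp [-0.0006, -0.0017, 0.0045] ang [0.004, -0.004, 0.001]
clock 5.325 pos [0.4777 0.3603 0.0338] [ 1.7988e+02 -1.3000e-01  9.7020e+01] gap 0.0233 F [ 0.5 -1.  -0.5] ff 61.0
```

```bash
python3 -m creep '[{"dp":[0,0,0.003],"angular":[0,0,0],"grip":0},{"dp":[0,0,0.003],"angular":[0,0,0],"grip":0.55},{"dp":[0,0,0.003],"angular":[0,0,0],"grip":0.55},{"dp":[0,0,0.003],"angular":[0,0,0],"grip":0.55},{"dp":[0,0,-0.1],"angular":[0,0,0],"grip":0.55},{"dp":[0,0,-0.2],"angular":[0,0,0],"grip":0.55},{"dp":[0,0,-0.24],"angular":[0,0,0],"grip":0.55}]'
python3 -c "
from h import *
plan(.4825,.1225,.11,72.8,1)"
```

```text
clock: 6.2
tool_pos: [0.4782, 0.3606, 0.1319]
ee_rot: [179.7, -0.2, 97.0]
wrist_force: [0.4, -0.3, 0.4]
finger_gap: 0.047
finger_force: 0.0
dp [-0.5922, -0.0623, 0.0524] ang [0.007, -0.008, 0.807]
clock 6.2 pos [0.4782 0.3606 0.1319] [179.74  -0.19  97.02] gap 0.047 F [ 0.4 -0.3  0.4] ff 0.0
```

```bash
python3 -m creep '[{"dp":[-0.15,-0.016,0],"angular":[0,0,0.2],"grip":0.55},{"dp":[-0.3,-0.032,0.02],"angular":[0,0,0.4],"grip":0.55},{"dp":[-0.45,-0.048,0.04],"angular":[0,0,0.6],"grip":0.55},{"dp":[-0.592,-0.062,0.05],"angular":[0,0,0.807],"grip":0.55},{"dp":[-0.592,-0.062,0.05],"angular":[0,0,0.807],"grip":0.55},{"dp":[-0.592,-0.062,0.05],"angular":[0,0,0.807],"grip":0.55}]'
python3 - <<'E'
from h import *
from cell import manip
plan(.4825,.1225,.032,72.8,1)
for f in("top","scene"):
  W=cloud(manip.get_image(f)); print(fit(W,(.477,.360),.075,.043,.055))
E
```

```text
clock: 6.95
tool_pos: [0.4809, 0.1217, 0.1079]
ee_rot: [-179.9, -0.1, 72.8]
wrist_force: [0.3, 0.7, 0.8]
finger_gap: 0.0471
finger_force: 0.0
dp [0.0027, 0.0036, 0.1898] ang [-0.003, -0.003, -0.0]
clock 6.95 pos [0.4809 0.1217 0.1079] [-1.7992e+02 -8.0000e-02  7.2790e+01] gap 0.0471 F [0.3 0.7 0.8] ff 0.0
[ 4.758000e-01  3.610000e-01  1.205635e+02  2.587210e+01 -8.219760e+01
  4.880000e-02  7.310000e+02]
[ 4.765000e-01  3.594000e-01  1.227775e+02  2.735280e+01 -8.208490e+01
  4.910000e-02  4.350000e+02]
```

```bash
python3 -m creep '[{"dp":[0.003,0.003,0.1],"angular":[0,0,0],"grip":0.55},{"dp":[0.003,0.003,0.16],"angular":[0,0,0],"grip":0.55},{"dp":[0.003,0.003,0.189],"angular":[0,0,0],"grip":0.55},{"dp":[0.003,0.003,0.189],"angular":[0,0,0],"grip":0.55},{"dp":[0.003,0.003,0.189],"angular":[0,0,0],"grip":0},{"dp":[0.003,0.003,0.189],"angular":[0,0,0],"grip":0},{"dp":[0.003,0.003,0.189],"angular":[0,0,0],"grip":0},{"dp":[0.003,0.003,0.189],"angular":[0,0,0],"grip":0}]'
python3 -m creep '[{"dp":[0,0,-0.05],"angular":[0,0,0],"grip":0},{"dp":[0,0,-0.15],"angular":[0,0,0],"grip":0},{"dp":[0,0,-0.28],"angular":[0,0,0],"grip":0},{"dp":[0,0,-0.28],"angular":[0,0,0],"grip":0}]'
python3 -c "
from h import *
plan(.597,-.234,.13,83.1,1)"
```

```text
clock: 8.05
tool_pos: [0.484, 0.123, 0.0346]
ee_rot: [179.9, -0.2, 72.8]
wrist_force: [-1.6, 1.5, 5.8]
finger_gap: 0.0234
finger_force: 60.0
clock: 8.55
tool_pos: [0.4856, 0.1227, 0.1496]
ee_rot: [179.5, -0.3, 72.8]
wrist_force: [0.4, 0.8, -3.2]
finger_gap: 0.0233
finger_force: 59.5
dp [-0.7698, 0.5292, 0.0494] ang [0.016, -0.008, -0.343]
clock 8.55 pos [0.4856 0.1227 0.1496] [179.53  -0.29  72.81] gap 0.0233 F [ 0.4  0.8 -3.2] ff 59.5
```

```bash
python3 -m creep '[{"dp":[-0.1,0.07,0],"angular":[0.01,-0.004,-0.05],"grip":0},{"dp":[-0.22,0.15,0],"angular":[0.01,-0.004,-0.1],"grip":0},{"dp":[-0.34,0.23,0],"angular":[0.01,-0.004,-0.15],"grip":0},{"dp":[-0.46,0.31,0],"angular":[0.01,-0.004,-0.2],"grip":0},{"dp":[-0.58,0.4,0.02],"angular":[0.01,-0.004,-0.25],"grip":0},{"dp":[-0.7,0.48,0.04],"angular":[0.01,-0.004,-0.3],"grip":0},{"dp":[-0.77,0.529,0.06],"angular":[0.01,-0.004,-0.343],"grip":0},{"dp":[-0.77,0.529,0.06],"angular":[0.01,-0.004,-0.343],"grip":0},{"dp":[-0.77,0.529,0.06],"angular":[0.01,-0.004,-0.343],"grip":0}]'
python3 -c "
from h import *
plan(.597,-.234,.03,83.1,1)"
```

```text
clock: 9.68
tool_pos: [0.5926, -0.2334, 0.1183]
ee_rot: [-179.5, -0.1, 83.1]
wrist_force: [-0.1, 0.6, -2.9]
finger_gap: 0.0235
finger_force: 59.7
dp [-0.0005, 0.0132, 0.2207] ang [-0.017, -0.003, -0.001]
clock 9.675 pos [ 0.5926 -0.2334  0.1183] [-1.7949e+02 -8.0000e-02  8.3080e+01] gap 0.0235 F [-0.1  0.6 -2.9] ff 59.7
```

```bash
python3 -m creep '[{"dp":[0,0.01,0.06],"angular":[-0.01,0,0],"grip":0},{"dp":[0,0.01,0.15],"angular":[-0.01,0,0],"grip":0},{"dp":[0,0.01,0.205],"angular":[-0.01,0,0],"grip":0},{"dp":[0,0.01,0.218],"angular":[-0.01,0,0],"grip":0},{"dp":[0,0.01,0.218],"angular":[-0.01,0,0],"grip":0},{"dp":[0,0.01,0.218],"angular":[-0.01,0,0],"grip":0}]'
python3 -c "
from h import *
plan(.597,-.234,.0225,83.1,1)"
```

```text
clock: 10.42
tool_pos: [0.5985, -0.2352, 0.0351]
ee_rot: [179.8, 0.1, 83.1]
wrist_force: [0.4, -0.3, -2.8]
finger_gap: 0.0232
finger_force: 59.6
dp [0.0026, -0.0043, 0.0314] ang [0.005, 0.002, 0.0]
clock 10.425 pos [ 0.5985 -0.2352  0.0351] [1.7985e+02 6.0000e-02 8.3110e+01] gap 0.0232 F [ 0.4 -0.3 -2.8] ff 59.6
```

```bash
python3 -m creep '[{"dp":[0.002,-0.003,0.015],"angular":[0,0,0],"grip":0},{"dp":[0.002,-0.003,0.024],"angular":[0,0,0],"grip":0},{"dp":[0.002,-0.003,0.024],"angular":[0,0,0],"grip":0},{"dp":[0.002,-0.003,0.024],"angular":[0,0,0],"grip":0}]'
python3 -c "
from h import *
plan(.597,-.234,.022,83.1,1)"
```

```text
clock: 10.92
tool_pos: [0.5964, -0.2339, 0.0241]
ee_rot: [180.0, 0.0, 83.1]
wrist_force: [-0.9, 0.6, 1.7]
finger_gap: 0.0233
finger_force: 63.2
dp [-0.0001, 0.0015, 0.0054] ang [0.0, 0.0, -0.0]
clock 10.925 pos [ 0.5964 -0.2339  0.0241] [1.7999e+02 1.0000e-02 8.3100e+01] gap 0.0233 F [-0.9  0.6  1.7] ff 63.2
```

```bash
python3 -m creep '[{"dp":[0,0,0],"angular":[0,0,0],"grip":0.55},{"dp":[0,0,0],"angular":[0,0,0],"grip":0.55},{"dp":[0,0,0],"angular":[0,0,0],"grip":0.55},{"dp":[0,0,-0.1],"angular":[0,0,0],"grip":0.55},{"dp":[0,0,-0.22],"angular":[0,0,0],"grip":0.55},{"dp":[0,0,-0.3],"angular":[0,0,0],"grip":0.55}]'
python3 - <<'E'
from h import *
from cell import manip
for f in("top","scene"):
  d=manip.get_image(f); W=cloud(d); cv2.imwrite(f"pics/b_{f}.png",d["img"][:,:,::-1])
  c=np.array([.453,.133]);t=np.radians(73);s=(W[...,:2]-c)@[np.cos(t),np.sin(t)]
  for sg in(1,-1): print(f,fit(W,c,.1,.0335,.0415,(s*sg>.012)&(s*sg<.055)).tolist())
  print("cop",fit(W,(.597,-.234),.075,.031,.042).tolist())
plan(.453,.133,.12,164,3)
E
```

```text
clock: 11.68
tool_pos: [0.5971, -0.2342, 0.1465]
ee_rot: [179.8, 0.1, 83.1]
wrist_force: [-0.1, -0.1, 0.3]
finger_gap: 0.0467
finger_force: 0.0
top [0.4642, 0.1649, 119.8849, 26.0745, -16.4414, 0.0377, 683.0]
top [0.4439, 0.104, 119.6695, 25.6143, -15.0031, 0.0376, 690.0]
cop [0.6001, -0.1897, 33.2001, 26.4298, 81.0123, 0.0361, 163.0]
scene [0.4648, 0.163, 121.762, 27.6874, -16.3602, 0.0383, 462.0]
scene [0.4439, 0.1025, 122.1531, 26.484, -15.7582, 0.0383, 472.0]
cop [0.5953, -0.2348, 119.5722, 26.7722, 82.4723, 0.0373, 655.0]
dp [0.29, -0.1579, 0.0221] ang [0.015, 0.01, -0.899]
dp [0.3299, -0.0091, 0.0245] ang [0.0, 0.0, -0.899]
dp [0.2982, 0.1415, 0.0245] ang [0.0, 0.0, -0.899]
clock 11.775 pos [ 0.5991 -0.2351  0.1494] [179.48   0.19  83.1 ] gap 0.0468 F [-0.3 -0.3  1.7] ff 0.0
```

View pics/b_top.png

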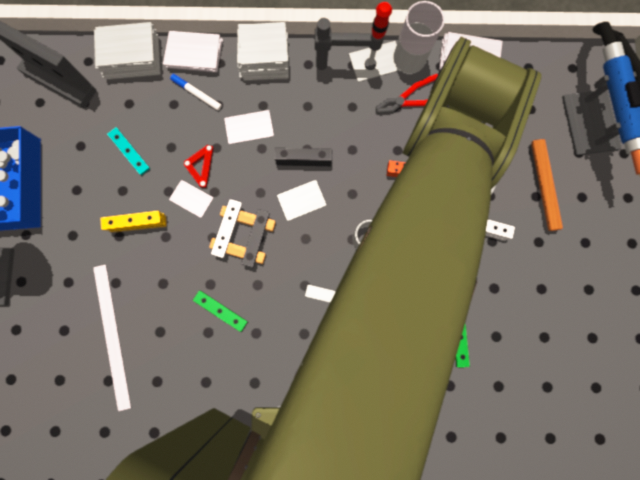

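```bash
python3 -c "
from h import *
plan(.4645,.164,.11,163.6,3)"
```

```text
dp [0.3168, -0.1516, 0.0304] ang [0.015, 0.01, -0.894]
dp [0.3509, 0.0079, 0.0328] ang [0.0, 0.0, -0.894]
dp [0.3096, 0.1655, 0.0328] ang [-0.0, 0.0, -0.894]
clock 11.775 pos [ 0.5991 -0.2351  0.1494] [179.48   0.19  83.1 ] gap 0.0468 F [-0.3 -0.3  1.7] ff 0.0
```

```bash
python3 -m creep '[{"dp":[0.317,-0.152,0.03],"angular":[0.006,0.004,-0.894],"grip":0.55},{"dp":[0.317,-0.152,0.03],"angular":[0.006,0.004,-0.894],"grip":0.55},{"dp":[0.317,-0.152,0.03],"angular":[0.006,0.004,-0.894],"grip":0.55},{"dp":[0.317,-0.152,0.03],"angular":[0.006,0.004,-0.894],"grip":0.55}]'
python3 -m creep '[{"dp":[0.351,0.008,0.033],"angular":[0,0,-0.894],"grip":0.55},{"dp":[0.351,0.008,0.033],"angular":[0,0,-0.894],"grip":0.55},{"dp":[0.351,0.008,0.033],"angular":[0,0,-0.894],"grip":0.55},{"dp":[0.351,0.008,0.033],"angular":[0,0,-0.894],"grip":0.55}]'
python3 -m creep '[{"dp":[0.31,0.166,0.033],"angular":[0,0,-0.894],"grip":0.55},{"dp":[0.31,0.166,0.033],"angular":[0,0,-0.894],"grip":0.55},{"dp":[0.31,0.166,0.033],"angular":[0,0,-0.894],"grip":0.55},{"dp":[0.31,0.166,0.033],"angular":[0,0,-0.894],"grip":0.55},{"dp":[0.31,0.166,0.033],"angular":[0,0,-0.894],"grip":0.55},{"dp":[0.31,0.166,0.033],"angular":[0,0,-0.894],"grip":0.55}]'
python3 -c "
from h import *
plan(.4645,.164,.02,163.6,1)"
```

```text
clock: 12.28
tool_pos: [0.5501, -0.0993, 0.1301]
ee_rot: [-179.7, -0.2, 110.0]
wrist_force: [-0.3, 0.4, 0.6]
finger_gap: 0.047
finger_force: 0.0
clock: 12.78
tool_pos: [0.5063, 0.0326, 0.1183]
ee_rot: [-179.9, -0.2, 136.7]
wrist_force: [0.0, 0.2, 0.3]
finger_gap: 0.0466
finger_force: 0.0
clock: 13.52
tool_pos: [0.4623, 0.1647, 0.1062]
ee_rot: [180.0, -0.2, 163.4]
wrist_force: [-0.8, -0.2, 0.6]
finger_gap: 0.0473
finger_force: 0.0
dp [-0.0066, -0.0002, 0.2154] ang [0.001, -0.007, -0.008]
clock 13.525 pos [0.4623 0.1647 0.1062] [179.97  -0.2  163.37] gap 0.0473 F [-0.8 -0.2  0.6] ff 0.0
```

```bash
python3 -m creep '[{"dp":[-0.006,0,0.1],"angular":[0,0,-0.008],"grip":0.55},{"dp":[-0.006,0,0.18],"angular":[0,0,-0.008],"grip":0.55},{"dp":[-0.006,0,0.217],"angular":[0,0,-0.008],"grip":0.55},{"dp":[-0.006,0,0.217],"angular":[0,0,-0.008],"grip":0.55},{"dp":[-0.006,0,0.217],"angular":[0,0,-0.008],"grip":0},{"dp":[-0.006,0,0.217],"angular":[0,0,-0.008],"grip":0},{"dp":[-0.006,0,0.217],"angular":[0,0,-0.008],"grip":0},{"dp":[-0.006,0,0.217],"angular":[0,0,-0.008],"grip":0}]'
python3 -m creep '[{"dp":[0,0,-0.05],"angular":[0,0,0],"grip":0},{"dp":[0,0,-0.15],"angular":[0,0,0],"grip":0},{"dp":[0,0,-0.29],"angular":[0,0,0],"grip":0},{"dp":[0,0,-0.29],"angular":[0,0,0],"grip":0}]'
python3 -c "
from h import *
plan(.478,-.373,.14,75.2,3)"
```

```text
clock: 14.52
tool_pos: [0.465, 0.1657, 0.021]
ee_rot: [179.9, -0.0, 163.8]
wrist_force: [0.1, -0.0, 6.7]
finger_gap: 0.0236
finger_force: 61.0
clock: 15.02
tool_pos: [0.4672, 0.1661, 0.1408]
ee_rot: [179.7, 0.3, 163.8]
wrist_force: [0.2, -0.3, -1.9]
finger_gap: 0.0237
finger_force: 60.2
dp [-0.1339, -0.4289, -0.0011] ang [0.014, 0.007, 0.985]
dp [-0.3279, -0.3072, 0.0007] ang [-0.0, -0.0, 0.985]
dp [-0.4367, -0.1056, 0.0007] ang [0.0, -0.0, 0.985]
clock 15.025 pos [0.4672 0.1661 0.1408] [179.66   0.32 163.81] gap 0.0237 F [ 0.2 -0.3 -1.9] ff 60.2
```

```bash
python3 -m creep '[{"dp":[-0.045,-0.14,0],"angular":[0.005,0.003,0.32],"grip":0},{"dp":[-0.09,-0.28,0],"angular":[0.005,0.003,0.65],"grip":0},{"dp":[-0.134,-0.429,0],"angular":[0.005,0.003,0.985],"grip":0},{"dp":[-0.134,-0.429,0],"angular":[0.005,0.003,0.985],"grip":0}]'
python3 -m creep '[{"dp":[-0.11,-0.1,0],"angular":[0,0,0.32],"grip":0},{"dp":[-0.22,-0.2,0],"angular":[0,0,0.65],"grip":0},{"dp":[-0.328,-0.307,0],"angular":[0,0,0.985],"grip":0},{"dp":[-0.328,-0.307,0],"angular":[0,0,0.985],"grip":0}]'
python3 -m creep '[{"dp":[-0.145,-0.035,0],"angular":[0,0,0.32],"grip":0},{"dp":[-0.29,-0.07,0],"angular":[0,0,0.65],"grip":0},{"dp":[-0.4,-0.1,0.05],"angular":[0,0,0.985],"grip":0},{"dp":[-0.437,-0.106,0.1],"angular":[0,0,0.985],"grip":0},{"dp":[-0.437,-0.106,0.1],"angular":[0,0,0.985],"grip":0},{"dp":[-0.437,-0.106,0.1],"angular":[0,0,0.985],"grip":0}]'
python3 -c "
from h import *
plan(.478,-.373,.04,75.2,1)"
```

```text
clock: 15.52
tool_pos: [0.4664, -0.0179, 0.1336]
ee_rot: [-179.7, -0.3, 133.8]
wrist_force: [-0.3, 0.7, -2.0]
finger_gap: 0.0235
finger_force: 60.2
clock: 16.02
tool_pos: [0.4706, -0.1964, 0.1339]
ee_rot: [-179.6, -0.1, 104.5]
wrist_force: [-0.1, 0.3, -1.0]
finger_gap: 0.0235
finger_force: 60.2
clock: 16.77
tool_pos: [0.4746, -0.3723, 0.0946]
ee_rot: [-179.6, 0.0, 75.3]
wrist_force: [-0.6, -0.6, -0.9]
finger_gap: 0.0237
finger_force: 60.1
dp [0.0005, 0.0096, 0.1363] ang [-0.013, 0.001, 0.003]
clock 16.775 pos [ 0.4746 -0.3723  0.0946] [-1.7961e+02  3.0000e-02  7.5280e+01] gap 0.0237 F [-0.6 -0.6 -0.9] ff 60.1
```

```bash
python3 -m creep '[{"dp":[0,0.008,0.04],"angular":[-0.008,0,0],"grip":0},{"dp":[0,0.008,0.1],"angular":[-0.008,0,0],"grip":0},{"dp":[0,0.008,0.134],"angular":[-0.008,0,0],"grip":0},{"dp":[0,0.008,0.134],"angular":[-0.008,0,0],"grip":0},{"dp":[0,0.008,0.134],"angular":[-0.008,0,0],"grip":0}]'
python3 -c "
from h import *
plan(.478,-.373,.033,75.2,1)"
```

```text
clock: 17.4
tool_pos: [0.4774, -0.3751, 0.0419]
ee_rot: [-180.0, 0.1, 75.2]
wrist_force: [0.2, -0.8, -1.6]
finger_gap: 0.0233
finger_force: 60.2
dp [0.0056, 0.0, 0.0223] ang [-0.001, 0.004, -0.001]
clock 17.4 pos [ 0.4774 -0.3751  0.0419] [-1.7996e+02  1.1000e-01  7.5160e+01] gap 0.0233 F [ 0.2 -0.8 -1.6] ff 60.2
```

```bash
python3 -m creep '[{"dp":[0.004,0,0.012],"angular":[0,0,0],"grip":0},{"dp":[0.004,0,0.02],"angular":[0,0,0],"grip":0},{"dp":[0.004,0,0.02],"angular":[0,0,0],"grip":0},{"dp":[0.004,0,0.02],"angular":[0,0,0],"grip":0}]'
python3 -c "
from h import *
plan(.478,-.373,.033,75.2,1)"
```

```text
clock: 17.9
tool_pos: [0.4782, -0.3739, 0.0359]
ee_rot: [-180.0, 0.1, 75.2]
wrist_force: [-4.0, 4.5, 10.2]
finger_gap: 0.0235
finger_force: 69.2
dp [0.0021, -0.001, 0.0073] ang [-0.001, 0.004, -0.002]
clock 17.9 pos [ 0.4782 -0.3739  0.0359] [-1.7998e+02  1.1000e-01  7.5150e+01] gap 0.0235 F [-4.   4.5 10.2] ff 69.2
```

Contact; release, lift and return toward the steel strap.

```bash
python3 -m creep '[{"dp":[0,0,-0.003],"angular":[0,0,0],"grip":0.55},{"dp":[0,0,-0.003],"angular":[0,0,0],"grip":0.55},{"dp":[0,0,-0.003],"angular":[0,0,0],"grip":0.55},{"dp":[0,0,-0.1],"angular":[0,0,0],"grip":0.55},{"dp":[0,0,-0.22],"angular":[0,0,0],"grip":0.55},{"dp":[0,0,-0.27],"angular":[0,0,0],"grip":0.55},{"dp":[0,0,-0.27],"angular":[0,0,0],"grip":0.55}]'
python3 - <<'E'
from h import *
from cell import manip
plan(.444,.103,.11,164.5,3)
for f in("top","scene"):
  W=cloud(manip.get_image(f))
  print("al",fit(W,(.478,-.373),.075,.043,.054),"steel",fit(W,(.444,.1035),.075,.0335,.0415))
E
```

```text
clock: 18.77
tool_pos: [0.4782, -0.374, 0.1427]
ee_rot: [179.9, 0.2, 75.1]
wrist_force: [1.0, 0.6, -0.7]
finger_gap: 0.0471
finger_force: 0.0
dp [0.3769, -0.1295, 0.026] ang [0.001, 0.006, -0.993]
dp [0.3914, 0.0748, 0.0272] ang [0.0, 0.0, -0.993]
dp [0.3025, 0.2594, 0.0272] ang [-0.0, 0.0, -0.993]
clock 18.775 pos [ 0.4782 -0.374   0.1427] [1.7994e+02 1.7000e-01 7.5150e+01] gap 0.0471 F [ 1.   0.6 -0.7] ff 0.0
al [ 4.80600e-01 -3.58300e-01  8.81100e+01  2.60959e+01  7.46506e+01
  4.85000e-02  5.27000e+02] steel [ 4.440000e-01  1.038000e-01  1.202408e+02  2.550240e+01 -1.503700e+01
  3.770000e-02  6.930000e+02]
al [ 4.770000e-01 -3.755000e-01  1.197455e+02  2.889770e+01  7.566300e+01
  4.920000e-02  8.100000e+02] steel [ 4.448000e-01  1.024000e-01  1.227426e+02  2.726580e+01 -1.525430e+01
  3.840000e-02  4.720000e+02]
```

```bash
python3 -m creep '[{"dp":[0.377,-0.13,0],"angular":[0,0.002,-0.993],"grip":0.55},{"dp":[0.377,-0.13,0],"angular":[0,0.002,-0.993],"grip":0.55},{"dp":[0.377,-0.13,0],"angular":[0,0.002,-0.993],"grip":0.55},{"dp":[0.377,-0.13,0],"angular":[0,0.002,-0.993],"grip":0.55}]'
python3 -m creep '[{"dp":[0.391,0.075,0],"angular":[0,0,-0.993],"grip":0.55},{"dp":[0.391,0.075,0],"angular":[0,0,-0.993],"grip":0.55},{"dp":[0.391,0.075,0],"angular":[0,0,-0.993],"grip":0.55},{"dp":[0.391,0.075,0],"angular":[0,0,-0.993],"grip":0.55}]'
python3 -m creep '[{"dp":[0.303,0.26,0.08],"angular":[0,0,-1],"grip":0.55},{"dp":[0.303,0.26,0.08],"angular":[0,0,-1],"grip":0.55},{"dp":[0.303,0.26,0.08],"angular":[0,0,-1],"grip":0.55},{"dp":[0.303,0.26,0.08],"angular":[0,0,-1],"grip":0.55},{"dp":[0.303,0.26,0.08],"angular":[0,0,-1],"grip":0.55},{"dp":[0.303,0.26,0.08],"angular":[0,0,-1],"grip":0.55}]'
python3 -c "
from h import *
plan(.4443,.1032,.02,164.9,1)"
```

```text
clock: 19.38
tool_pos: [0.4643, -0.2115, 0.1382]
ee_rot: [-179.7, -0.2, 105.1]
wrist_force: [-0.4, -0.6, -0.6]
finger_gap: 0.0474
finger_force: 0.0
clock: 19.88
tool_pos: [0.4539, -0.0543, 0.1396]
ee_rot: [-179.8, -0.2, 134.8]
wrist_force: [0.2, 0.6, 0.7]
finger_gap: 0.047
finger_force: 0.0
clock: 20.62
tool_pos: [0.4437, 0.1026, 0.1092]
ee_rot: [-180.0, -0.1, 164.5]
wrist_force: [-0.4, 0.5, -0.1]
finger_gap: 0.0468
finger_force: 0.0
dp [-0.0015, 0.002, 0.223] ang [-0.001, -0.003, -0.012]
clock 20.625 pos [0.4437 0.1026 0.1092] [-1.7996e+02 -1.0000e-01  1.6453e+02] gap 0.0468 F [-0.4  0.5 -0.1] ff 0.0
```

```bash
python3 -m creep '[{"dp":[-0.001,0.002,0.1],"angular":[0,0,-0.012],"grip":0.55},{"dp":[-0.001,0.002,0.18],"angular":[0,0,-0.012],"grip":0.55},{"dp":[-0.001,0.002,0.223],"angular":[0,0,-0.012],"grip":0.55},{"dp":[-0.001,0.002,0.223],"angular":[0,0,-0.012],"grip":0.55},{"dp":[-0.001,0.002,0.223],"angular":[0,0,-0.012],"grip":0},{"dp":[-0.001,0.002,0.223],"angular":[0,0,-0.012],"grip":0},{"dp":[-0.001,0.002,0.223],"angular":[0,0,-0.012],"grip":0},{"dp":[-0.001,0.002,0.223],"angular":[0,0,-0.012],"grip":0}]'
python3 -m creep '[{"dp":[0,0,-0.05],"angular":[0,0,0],"grip":0},{"dp":[0,0,-0.15],"angular":[0,0,0],"grip":0},{"dp":[0,0,-0.29],"angular":[0,0,0],"grip":0},{"dp":[0,0,-0.29],"angular":[0,0,0],"grip":0}]'
python3 -c "
from h import *
plan(.622,.0075,.12,89.4,3)"
```

```text
clock: 21.62
tool_pos: [0.4451, 0.1048, 0.0217]
ee_rot: [180.0, 0.1, 165.1]
wrist_force: [0.2, -1.3, 7.2]
finger_gap: 0.0235
finger_force: 60.9
clock: 22.12
tool_pos: [0.4471, 0.1052, 0.1412]
ee_rot: [179.8, 0.4, 165.1]
wrist_force: [0.2, 0.2, -2.2]
finger_gap: 0.0235
finger_force: 60.0
dp [-0.1617, -0.0413, 0.0188] ang [0.01, 0.013, 0.841]
dp [-0.1639, 0.0317, 0.0177] ang [0.0, -0.0, 0.841]
dp [-0.1348, 0.0986, 0.0177] ang [0.0, -0.0, 0.841]
clock 22.125 pos [0.4471 0.1052 0.1412] [179.79   0.44 165.1 ] gap 0.0235 F [ 0.2  0.2 -2.2] ff 60.0
```

```bash
python3 -m creep '[{"dp":[-0.05,-0.014,0],"angular":[0.004,0.005,0.28],"grip":0},{"dp":[-0.11,-0.028,0],"angular":[0.004,0.005,0.56],"grip":0},{"dp":[-0.162,-0.041,0],"angular":[0.004,0.005,0.841],"grip":0},{"dp":[-0.162,-0.041,0],"angular":[0.004,0.005,0.841],"grip":0}]'
python3 -m creep '[{"dp":[-0.05,0.01,0],"angular":[0,0,0.28],"grip":0},{"dp":[-0.11,0.02,0],"angular":[0,0,0.56],"grip":0},{"dp":[-0.164,0.032,0],"angular":[0,0,0.841],"grip":0},{"dp":[-0.164,0.032,0],"angular":[0,0,0.841],"grip":0}]'
python3 -m creep '[{"dp":[-0.045,0.033,0],"angular":[0,0,0.28],"grip":0},{"dp":[-0.09,0.066,0],"angular":[0,0,0.56],"grip":0},{"dp":[-0.135,0.099,0.04],"angular":[0,0,0.841],"grip":0},{"dp":[-0.135,0.099,0.06],"angular":[0,0,0.841],"grip":0},{"dp":[-0.135,0.099,0.06],"angular":[0,0,0.841],"grip":0},{"dp":[-0.135,0.099,0.06],"angular":[0,0,0.841],"grip":0}]'
python3 -c "
from h import *
plan(.622,.0075,.053,89.4,1)"
```

```text
clock: 22.62
tool_pos: [0.5017, 0.0716, 0.134]
ee_rot: [-179.7, -0.3, 139.8]
wrist_force: [-0.2, -0.7, -2.6]
finger_gap: 0.0236
finger_force: 59.9
clock: 23.12
tool_pos: [0.56, 0.0396, 0.1343]
ee_rot: [-179.6, -0.2, 114.7]
wrist_force: [-0.7, -0.3, -2.2]
finger_gap: 0.0236
finger_force: 60.0
clock: 23.88
tool_pos: [0.6181, 0.0077, 0.1113]
ee_rot: [-179.7, 0.0, 89.5]
wrist_force: [-0.3, -0.2, -2.1]
finger_gap: 0.0236
finger_force: 60.0
dp [-0.0004, 0.0106, 0.1458] ang [-0.011, 0.001, 0.004]
clock 23.875 pos [0.6181 0.0077 0.1113] [-1.7967e+02  2.0000e-02  8.9530e+01] gap 0.0236 F [-0.3 -0.2 -2.1] ff 60.0
```

```bash
python3 -m creep '[{"dp":[0,0.009,0.04],"angular":[-0.006,0,0],"grip":0},{"dp":[0,0.009,0.1],"angular":[-0.006,0,0],"grip":0},{"dp":[0,0.009,0.144],"angular":[-0.006,0,0],"grip":0},{"dp":[0,0.009,0.144],"angular":[-0.006,0,0],"grip":0},{"dp":[0,0.009,0.144],"angular":[-0.006,0,0],"grip":0}]'
python3 -c "
from h import *
plan(.622,.0075,.046,89.4,1)"
```

```text
clock: 24.5
tool_pos: [0.6227, 0.007, 0.054]
ee_rot: [-179.9, 0.0, 89.4]
wrist_force: [0.2, -0.6, -2.0]
finger_gap: 0.0238
finger_force: 59.9
dp [0.0014, -0.0017, 0.0201] ang [-0.003, 0.001, 0.0]
clock 24.5 pos [0.6227 0.007  0.054 ] [-1.7992e+02  3.0000e-02  8.9410e+01] gap 0.0238 F [ 0.2 -0.6 -2. ] ff 59.9
```

```bash
python3 -m creep '[{"dp":[0.001,-0.001,0.01],"angular":[0,0,0],"grip":0},{"dp":[0.001,-0.001,0.017],"angular":[0,0,0],"grip":0},{"dp":[0.001,-0.001,0.017],"angular":[0,0,0],"grip":0},{"dp":[0.001,-0.001,0.017],"angular":[0,0,0],"grip":0}]'
python3 -c "
from h import *
plan(.622,.0075,.046,89.4,1)"
```

```text
clock: 25.0
tool_pos: [0.6225, 0.0074, 0.048]
ee_rot: [-180.0, 0.0, 89.4]
wrist_force: [-2.3, 0.9, 4.4]
finger_gap: 0.0234
finger_force: 65.1
dp [0.0003, -0.0012, 0.005] ang [-0.001, 0.001, 0.0]
clock 25.0 pos [0.6225 0.0074 0.048 ] [-1.7996e+02  3.0000e-02  8.9400e+01] gap 0.0234 F [-2.3  0.9  4.4] ff 65.1
```

Contact; release, rise well clear and back off, then check everything.

```bash
python3 -m creep '[{"dp":[0,0,0],"angular":[0,0,0],"grip":0.55},{"dp":[0,0,0],"angular":[0,0,0],"grip":0.55},{"dp":[0,0,0],"angular":[0,0,0],"grip":0.55},{"dp":[0,0,-0.1],"angular":[0,0,0],"grip":0.55},{"dp":[0,0,-0.22],"angular":[0,0,0],"grip":0.55},{"dp":[0,0,-0.35],"angular":[0,0,0],"grip":0.55},{"dp":[0,0.15,-0.45],"angular":[0,0,0],"grip":0.55},{"dp":[0,-0.3,-0.45],"angular":[0,0,0],"grip":0.55},{"dp":[0,-0.45,-0.45],"angular":[0,0,0],"grip":0.55},{"dp":[0,-0.45,-0.45],"angular":[0,0,0],"grip":0.55},{"dp":[0,-0.45,-0.45],"angular":[0,0,0],"grip":0.55},{"dp":[0,-0.45,-0.45],"angular":[0,0,0],"grip":0.55}]'
python3 - <<'E'
from h import *
from cell import manip
for f in("top","scene"):
  d=manip.get_image(f);W=cloud(d);cv2.imwrite(f"pics/c_{f}.png",d["img"][:,:,::-1])
  for n,c,z in(("brass",(.477,.36),.048),("steel",(.622,.0075),.06),("cop",(.597,-.234),.036),("al",(.478,-.373),.048),("tube",(.45,-.13),.07)):
    r=fit(W,c,.075 if n!="tube" else .05,z-.005,z+.006); print(f,n,None if r is None else r.tolist())
E
```

```text
clock: 26.5
tool_pos: [0.4401, 0.0095, 0.2269]
ee_rot: [-179.9, 0.0, 89.4]
wrist_force: [-0.1, 0.0, 1.1]
finger_gap: 0.0472
finger_force: 0.0
top brass [0.4756, 0.3611, 120.9703, 25.7668, -82.5031, 0.0488, 731.0]
top steel [0.6317, -0.0271, 50.3724, 6.6597, 81.9197, 0.0604, 45.0]
top cop [0.5951, -0.2328, 120.3414, 26.1878, 83.0211, 0.0365, 685.0]
top al [0.4764, -0.3736, 120.2778, 26.2857, 75.3066, 0.0483, 739.0]
top tube [0.4496, -0.1299, 58.7976, 57.5623, -89.3867, 0.0702, 150.0]
scene brass [0.4769, 0.3588, 126.0502, 27.2688, -82.7831, 0.0495, 429.0]
scene steel [0.6208, 0.0056, 121.5763, 26.7701, 89.2652, 0.0611, 693.0]
scene cop [0.5949, -0.2346, 119.8277, 26.6091, 83.1387, 0.0374, 803.0]
scene al [0.4761, -0.3753, 120.2055, 27.2444, 74.8669, 0.0491, 843.0]
scene tube [0.4501, -0.131, 59.0956, 58.4625, -21.1078, 0.0703, 179.0]
```

View pics/c_scene.png

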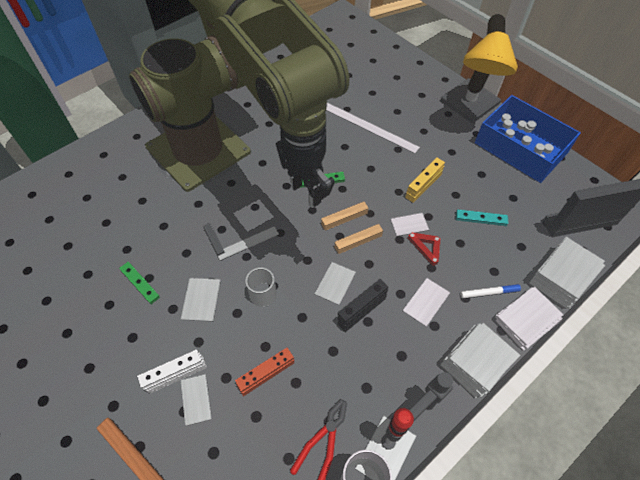

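All four straps lie flush on their own piles, brass (425,178), steel (362,303), copper (265,371) and aluminium (172,370), each within about 3 mm of the pile centre. The tube (260,286) and magnet (426,247) have not moved, and the arm is clear.

```bash
python3 -c "
from cell import manip
print(manip.hand_in())"
```

```text
the job is handed in; nothing more can be done
None
```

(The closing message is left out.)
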